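# Call the print helper and point out the next block and card

## Task

Press the button of the call box to call the helper, then show what to print next: point at the round printing block with the fingertips two to four centimetres above its knob, and keep still there for two seconds; then point in the same way at the middle of the bare card, the one without a print, and finish still pointing there. Only point: touch none of the blocks and cards, bring the fingertips low over no other block or card, and leave everything else on the table where it is.

Things in the scene. Friction and masses are not known exactly. Their poses are not given: they have to be found in the camera images.
- call_top (a point): centre of the upper face of the call box's round white push button (36 mm across, on a black collar on the box); it stands 52 mm above the table and points up. The button is pressed straight down
- call (a joint): travel of that button in m: 0 = released, 0.006 = fully down; sprung, starts to move at about 1.5 N, is fully down at 5 N, and comes back by itself
- callbox: the call box, a grey box 90 x 70 x 30 mm fixed to the table, carrying the button 6 mm along its x from the centre; origin at the centre of its underside
- round_block_top (a point): top centre of the turned wooden knob of the round printing block. The block is a loose wooden slab, seen from above a disc 82 mm across, 24 mm thick, with the knob (29 mm across) rising from its middle to 62 mm above the table; z is up. All three blocks have the same wood and the same knob; only the outline differs
- square_block_top (a point): top centre of the turned wooden knob of the square printing block. The block is a loose wooden slab, seen from above a square 72 x 72 mm, 24 mm thick, with the knob (29 mm across) rising from its middle to 62 mm above the table; z is up. All three blocks have the same wood and the same knob; only the outline differs
- long_block_top (a point): top centre of the turned wooden knob of the long printing block. The block is a loose wooden slab, seen from above a rectangle 46 x 108 mm (long side along its y), 24 mm thick, with the knob (29 mm across) rising from its middle to 62 mm above the table; z is up. All three blocks have the same wood and the same knob; only the outline differs
- bare_card_mid (a point): middle of the upper face of the white card with nothing printed on it: 100 x 100 mm, 3 mm thick, fixed flat to the table on black backing paper; z is up
- fern_card_mid (a point): middle of the upper face of the white card printed with a dark fern: 100 x 100 mm, 3 mm thick, fixed flat to the table on black backing paper; z is up
- leaf_card_mid (a point): middle of the upper face of the white card printed with a dark broad leaf: 100 x 100 mm, 3 mm thick, fixed flat to the table on black backing paper; z is up
- round_block: the same round block; origin at the centre of its underside, z up
- square_block: the same square block; origin at the centre of its underside, z up
- long_block: the same long block; origin at the centre of its underside, z up
- bare_card: the same card; origin at the centre of its underside
- fern_card: the same card; origin at the centre of its underside
- leaf_card: the same card; origin at the centre of its underside
- ink_tin: closed metal ink tin, 70 mm across, 75 high, upright; bystander, origin at the centre of its underside
- ink_pot: small glass ink pot with black cap, 40 mm across, 45 high, upright; bystander, origin at the centre of its underside
- palette_knife: palette knife lying flat, 170 mm long, wooden handle 20 mm thick, its x axis along its length; bystander, origin at the centre of its underside
- brayer: ink roller lying flat: rubber roll 38 mm thick and 90 long, wooden handle towards its -x side; 165 mm long in all; bystander, origin at the centre of its underside about under its middle
- bowl: white ceramic bowl, 100 mm across, 40 high; bystander, origin at the centre of its underside
- twine_spool: empty wooden spool standing upright, 48 mm across, 55 high; bystander, origin at the centre of its underside
There are look-alikes about, which are no part of the job. Leave any pink look-alike of the callbox alone.

How it is judged:
On the way, in this order (a step that is already met when the one before it is completed fails the run):
1. the call button is pressed by the fingers (value of joint call above 0.004 m and contact force between the fingers and callbox above 0.5 N), for 0.05 s.
2. the fingers point at the round block without contact, for over a second (horizontal distance between the grasp point and round_block_top below 0.03 m and z of the grasp point in the frame of round_block_top between 0.02 and 0.075 m and value of joint call below 0.002 m), for 1.2 s.
3. the fingers point at the middle of the bare card without contact (horizontal distance between the grasp point and bare_card_mid below 0.03 m and z of the grasp point in the frame of bare_card_mid between 0.02 and 0.075 m and value of joint call below 0.002 m), for 0.5 s.
At the end, for the whole second after the job is handed in: The grasp point is still within 30 mm of the bare card's middle seen from above and 20 to 75 mm above the card, touching nothing; the button has come back (under 2 mm); the blocks lie within 6 mm and the bystanders within 12 mm of where they were (all of step 3 and distance of each of round_block, square_block, long_block from where it was at the start of the episode below 0.006 m and distance of each of ink_tin, ink_pot, palette_knife, brayer, bowl, twine_spool from where it was at the start of the episode below 0.012 m).
It fails at once if a block or card is touched (contact force between any of the fingers, the arm and round_block above 0.4 N or contact force between any of the fingers, the arm and square_block above 0.4 N or contact force between any of the fingers, the arm and long_block above 0.4 N or contact force between any of the fingers, the arm and bare_card above 0.4 N or contact force between any of the fingers, the arm and fern_card above 0.4 N or contact force between any of the fingers, the arm and leaf_card above 0.4 N).
It fails at once if the fingers point at a wrong block or card: grasp point within 20 mm of its middle seen from above and less than 65 mm above its knob or face ((horizontal distance between the grasp point and square_block_top below 0.02 m and z of the grasp point in the frame of square_block_top below 0.065 m) or (horizontal distance between the grasp point and long_block_top below 0.02 m and z of the grasp point in the frame of long_block_top below 0.065 m) or (horizontal distance between the grasp point and fern_card_mid below 0.02 m and z of the grasp point in the frame of fern_card_mid below 0.065 m) or (horizontal distance between the grasp point and leaf_card_mid below 0.02 m and z of the grasp point in the frame of leaf_card_mid below 0.065 m)).
It fails at once if a block is moved or lifted by 6 mm, or a bystander by 12 mm (not (distance of each of round_block, square_block, long_block from where it was at the start of the episode below 0.006 m and distance of each of ink_tin, ink_pot, palette_knife, brayer, bowl, twine_spool from where it was at the start of the episode below 0.012 m)).
It also fails if it takes over 48 s, if anything falls off the work surface, if the arm or the gripper's body presses on something with over 40 N, if the wrist force passes 120 N, or if a joint passes its speed limit or range.

## Robot

A 6-joint arm with a two-finger parallel gripper is mounted at the origin on the work surface. World frame = base frame: x ahead of the robot, y to its left, z up, the work surface at z = 0. Lengths are in m, angles in rad, forces in N, time in s.
With the tool pointing down it reaches from about 0.35 to 0.85 m from the base axis. Payload 8.1 kg.
Tool frame: the origin (TCP) lies on the centre line of the jaws, within the pads' length; the fingertips stand robot.finger_overhang ahead of it and the grasp point (between the pads) lies 5 mm behind it (robot.finger_overhang is the distance from the TCP to the fingertips, in m); z points along the fingers, y is the direction in which the jaws open and shut (so a half turn about z gives the same grasp; the last joint's range is limited). The gripper opens to 93 mm and grips with 3 to 60 N. Pads are 15 mm wide; open, the fingers measure 128 mm over their backs; the gripper's body (75 mm by 188 mm) begins 65 mm behind the grasp point.
Start: joints at [-0.085, 0.13, 1.488, -0, 1.523, -0.085], TCP at [0.6, 0, 0.233] pointing down, gripper open.
Joint ranges: [-2.96, 2.96], [-0.89, 2.26], [0.02, 2.5], [-1.34, 4.48], [0, 2.73], [-2.66, 2.66]. Speed limits (rad/s): [2.39, 2.39, 2.79, 3.14, 3.14, 3.14].

## Interface

Orientations are given as a rotation vector (axis times angle).
In Python, from plant import robot gives the robot as it stands. The module is installed in compiled form; this text tells all that it offers.
- The arm moves only by the tool carry_out, never from a script. Its argument "commands" is a list that holds one entry, the list of rows, each a list of 4 numbers: the shift along the tool's x, y, z in cm, then the turn about the tool's z in degrees. In form: [[[tx, ty, tz, roll], ...]]. A call has 1 to 20 rows; each row shifts and turns the commanded pose from where the row before left it, along the tool's axes as they then stand; what a row does not reach is not made up. A row lasts 1/12 s, in which the tool goes at most 41.7 mm and 7.16 degrees, less where a joint would pass 70% of its speed; a pose out of reach is approached as far as the arm can. A call is refused whole if a number of a shift passes 4.17 or a number of a turn 7.16, either way. A call with a gripper value outside its range is refused whole. "claw" is the finger opening in cm, from 0 to 9.3, set as the call begins (left out, the last holds). The fingers move at their own pace and stop on an object; "grip_force" is the grip in N (left out, the last holds). Time passes only in rows, so rows that do not move let the fingers close. It gives the time, the measured TCP pose, the force and the opening at its end, in the units of the state.
- robot.read_state(): the state, without advancing time (a new reading comes with each control period).
- robot.read_camera(name): name is "scene" or "side" or "wrist"; returns the picture (480x640x3 uint8, red, green, blue); there is no depth.
- robot.camera_params(name): a dict with "mtx" (3x3 intrinsics, pixels), "R" (3x3) and "t" (3): a world point X has camera coordinates R X + t. Camera axes: x right, y down, z forward; pixel columns grow to the right and rows downward; lengths in m; the calibration is good to about 2 mm. A picture is of the moment at which its call begins: read the wrist's pose just before it. camera_params takes no time and is no camera call; for the wrist camera it gives the pose at the moment of the call.
- robot.close_job(): hands the job in, once; it reports no verdict.
The state is a dict: "t": time; "q": joint angles; "dq": joint speeds; "joint_torque": joint torques, N m; "tool_pos": TCP position; "orientation": TCP orientation; "force": force on the tool from outside, world axes, zero at the start; "wrist_torque": the same for the moment, N m; "opening": finger opening in m.
Only numpy, scipy, OpenCV 4.12 (cv2) and the standard library are available. Lean on these libraries where they do the work, as an engineer would, in place of code of your own. Each camera call takes 0.05 s, during which the arm holds its last target.

## Working session

There is one attempt and no reset: what is moved stays moved. The work goes in short steps, Python scripts to look and compute and a tool call to move; the robot and the scene stay as the last step left them, time stands still between calls to the robot, and variables do not carry over. Pictures are saved under pics/ and viewed, and the job is handed in when it is done.

Besides the shell and the picture viewer there is one more tool, called after "Call:" in YAML: its name, and indented under it one key for each argument. carry_out: Moves the arm, as the interface text tells. Its arguments: {"type":"object","properties":{"commands":{"type":"array","items":{"type":"array","items":{"type":"array","items":{"type":"number"}}}},"claw":{"type":"number"},"grip_force":{"type":"number"}},"required":["commands"]}

```bash
mkdir -p pics
python3 - <<'E'
from plant import robot
import cv2
for n in("scene","side","wrist"):
    cv2.imwrite(f"pics/{n}0.png",robot.read_camera(n)[:,:,::-1])
print(robot.read_state(),robot.finger_overhang)
E
```

```text
{'t': 0.15, 'q': array([-8.54044345e-02,  1.31009306e-01,  1.48900360e+00, -1.75652216e-05,
        1.52303500e+00, -8.53940401e-02]), 'dq': array([ 9.65084483e-05, -2.37415828e-05, -4.11258152e-03,  1.54763062e-03,
       -1.29138283e-03, -4.62798049e-04]), 'joint_torque': array([ 8.59073725e-05, -5.60473788e+01, -4.92333663e+01,  7.68201635e-02,
        3.05504061e-02, -1.41810942e-04]), 'tool_pos': array([5.99577304e-01, 4.94694967e-05, 2.31829529e-01]), 'orientation': array([-2.22067276e+00, -2.22065157e+00,  1.49318091e-03]), 'force': array([-0.06226565,  0.04378348, -0.1664784 ]), 'wrist_torque': array([-0.01530143,  0.02115728,  0.04262773]), 'opening': 0.0927424434158971} 0.014
```

View pics/scene0.png

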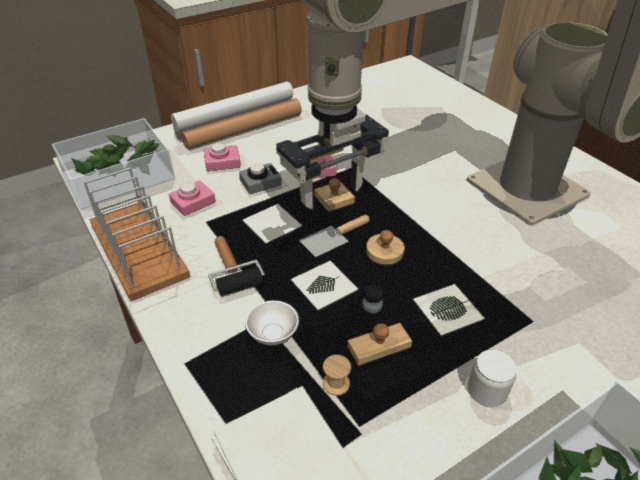

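View pics/side0.png

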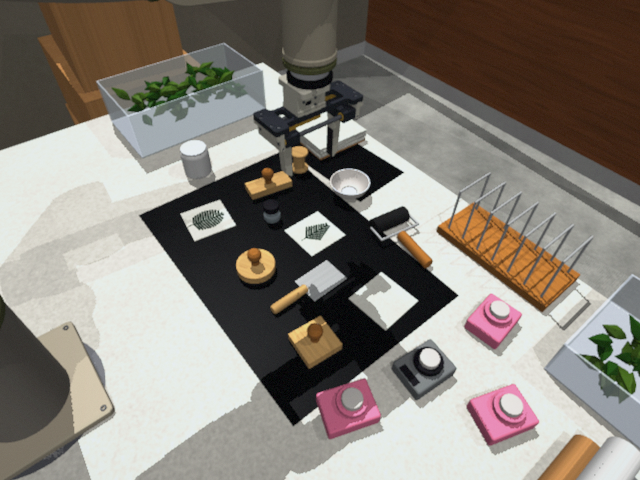

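View pics/wrist0.png

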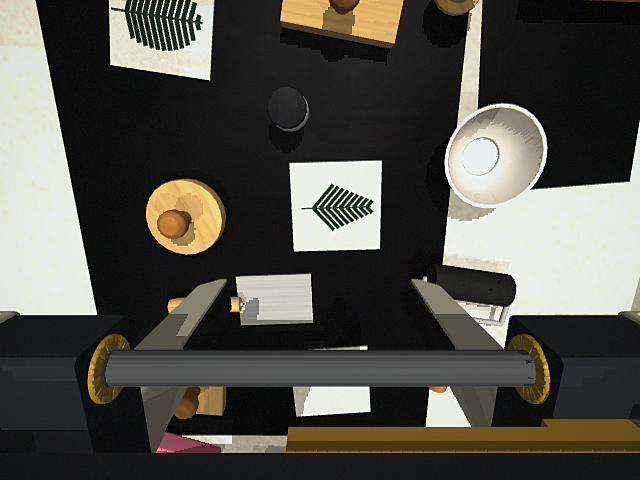

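The side picture shows these candidates:
- **Call button:** the grey box with its white button is at (430,360). Pink look-alikes are at (348,407), (494,320) and (503,412).
- **Blocks:** round (256,264), square (315,340), long (268,184).
- **Cards:** bare (383,300), crossed by a shadow; one printed card at (208,220), the other at (315,232).

By the description I choose the grey box, the disc-shaped block and the unprinted card. I'll check these in close crops.

Run:
```python
import cv2,numpy as np
s=cv2.imread("pics/side0.png")
c=cv2.resize(s[260:420,340:500],None,fx=4,fy=4,interpolation=2)[:600]
cv2.imwrite("pics/c1.png",cv2.resize(s[265:415,330:480],None,fx=4,fy=4,interpolation=2))
a=cv2.resize(s[225:300,210:310],None,fx=4,fy=4,interpolation=2)
b=cv2.imread("pics/scene0.png"); b1=cv2.resize(b[220:280,350:450],None,fx=4,fy=4,interpolation=2)
b2=cv2.resize(b[150:250,230:330],None,fx=4,fy=4,interpolation=2)
cv2.imwrite("pics/c2.png",np.vstack([a,b1])); cv2.imwrite("pics/c3.png",b2)
```

```text
(no output)
```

View pics/c1.png

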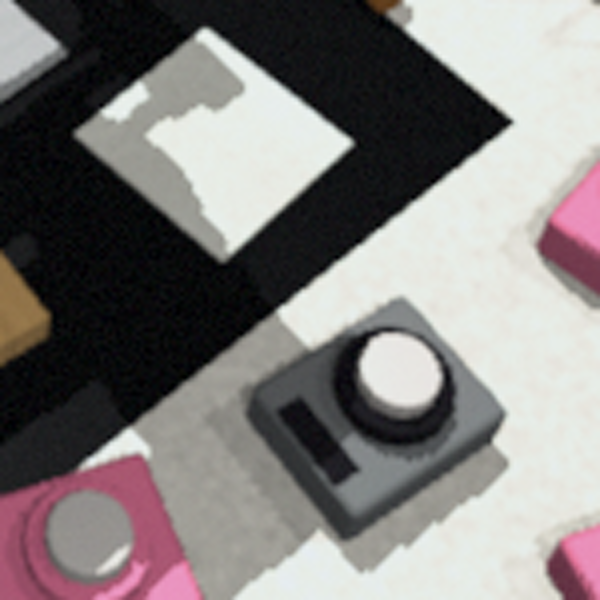

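View pics/c2.png

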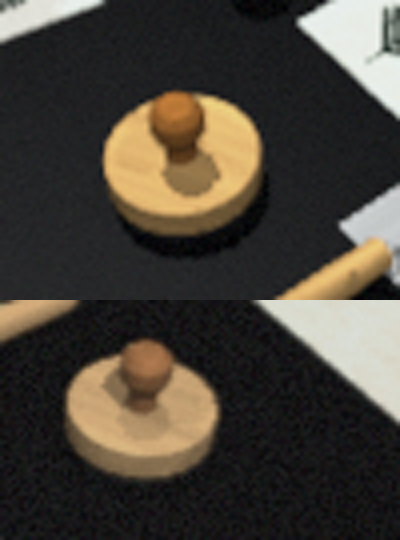

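View pics/c3.png

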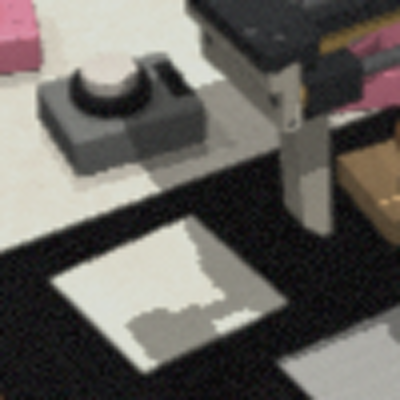

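The crops confirm the choice. The grey box has a white button on a black collar, with its top face at about (430,358) in side and (257.5,169) in scene. The card carries only shadows, with its middle at about (384,299.5) in side and (272,222) in scene. The block is a disc, with its knob centre at (254,254) in side and (387,236.5) in scene.

```bash
cat > h.py <<'E'
from plant import robot
import numpy as np
def ray(cam,u,v,z):
    p=robot.camera_params(cam);R=np.array(p["R"]);t=np.array(p["t"]).ravel()
    d=R.T@np.linalg.inv(p["mtx"])@[u,v,1];c=-R.T@t
    return c+d*(z-c[2])/d[2]
def pix(cam,X):
    p=robot.camera_params(cam);x=np.array(p["mtx"])@(np.array(p["R"])@X+np.array(p["t"]).ravel());return x[:2]/x[2]
E
python3 - <<'E'
from h import *
np.set_printoptions(precision=4,suppress=True)
for n,z,a,b in[("btn",.052,(429.9,357.8),(257.5,168.7)),("card",.003,(383.8,299.5),(272.5,222.5)),("knob",.0475,(254.25,254.2),(386.75,236.5)),("disc",.024,(255.75,262.5),(385.5,248)),
 ("sq",.0475,(315.5,331),(334,187)),("long",.0475,(268,175),(381,331)),("fern?",.003,(315,233),(324,285)),("leaf?",.003,(208,220),(449,309)),
 ("pink348 btn",.052,(352,398),None),("pot",.045,(271,207),(373,292)),("spool",.055,(299,152),None),("tin",.075,(195,147),None),("bowl",.04,(350,182),None)]:
    print(n,ray("side",*a,z)[:2], ray("scene",*b,z)[:2] if b else'')
for c,u in(("side",[(381.75,271.75),(418.75,300.75),(387,330.75),(348.25,298)]),):
    P=[ray(c,*q,.003)[:2] for q in u];print(P,[np.linalg.norm(P[i]-P[i-1]) for i in range(4)],np.mean(P,0))
for c,a in (("side",(437.5,342)),("side",(465.5,369)),("side",(426,393)),("side",(393,364))): print(c,ray(c,*a,.03))
print(robot.camera_params("side")["t"],ray("side",320,240,1)-0)
E
```

```text
btn [ 0.5657 -0.3787] [ 0.5707 -0.3653]
card [ 0.6148 -0.223 ] [ 0.6134 -0.2173]
knob [0.4569 0.0041] [0.4515 0.0015]
disc [0.456  0.0011] [0.4588 0.01  ]
sq [ 0.4457 -0.2149] [ 0.4489 -0.2067]
long [0.6206 0.1973] [0.6185 0.1998]
fern? [0.6178 0.0067] [0.6205 0.0145]
leaf? [0.4454 0.1931] [0.4459 0.2015]
pink348 btn [ 0.4152 -0.3484] 
pot [0.5642 0.1015] [0.572  0.1137]
spool [0.73   0.2173] 
tin [0.52 0.37] 
bowl [0.7688 0.0613] 
[array([ 0.6608, -0.1691]), array([ 0.6684, -0.2689]), array([ 0.5696, -0.2785]), array([ 0.5605, -0.1759])] [np.float64(0.10047019196579937), np.float64(0.1000594750033274), np.float64(0.09925473472583504), np.float64(0.10306021996130144)] [ 0.6148 -0.2231]
side [ 0.6118 -0.3613  0.03  ]
side [ 0.6104 -0.4264  0.03  ]
side [ 0.5246 -0.4127  0.03  ]
side [ 0.518  -0.3416  0.03  ]
[-0.4995  0.2838  0.747 ] [ 0.0478 -0.7121  1.    ]
```

The cameras disagree on the button by up to 14 mm, so I'll move above it with the fingers shut, staying at height, and refine with the wrist camera.

Call:
carry_out:
  commands:
    - [[-3.7,-0.3,0,0],[-3.7,-0.3,0,0],[-3.7,-0.3,0,0],[-3.7,-0.3,0,0],[-3.7,-0.3,0,0],[-3.7,-0.3,0,0],[-3.7,-0.3,0,0],[-3.7,-0.3,0,0],[-3.7,-0.3,0,0],[-3.7,-0.3,0,0],[0,0,0,0],[0,0,0,0],[0,0,0,0]]
  claw: 0

```text
t: 1.23
tool_pos: [0.5698, -0.3697, 0.232]
orientation: [-2.221, -2.22, -0.001]
force: [1.0, 0.4, 0.3]
opening: 0.0108
```

Run:
```python
from h import *
import cv2,json
np.set_printoptions(precision=4,suppress=True)
p=robot.camera_params("wrist");json.dump({k:np.array(v).tolist() for k,v in p.items()},open("w1.json","w"))
cv2.imwrite("pics/w1.png",robot.read_camera("wrist")[:,:,::-1])
s=robot.read_state();print(s["t"],s["tool_pos"],s["opening"],s["orientation"])
```

```text
1.2833 [ 0.5701 -0.369   0.2323] 0.006706146004762877 [-2.2202 -2.2214 -0.0006]
```

View pics/w1.png

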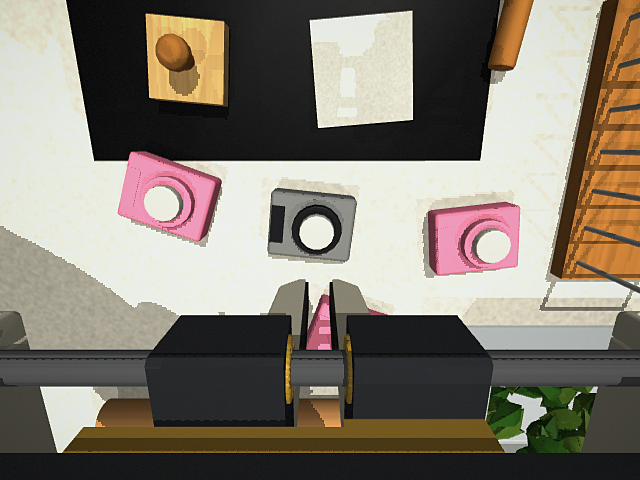

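The wrist picture shows the white button of the grey box at (316,231), the square block at top left with its knob at (174,52), and the bare card with its middle at about (363,69). Pink boxes lie to the left and right.

Run:
```python
from h import *
np.set_printoptions(precision=4,suppress=True)
print("btn",ray("wrist",316,231,.052)); print("card",ray("wrist",362.5,69,.003),[ray("wrist",*q,.003)[:2] for q in((309,20),(412,11),(413,120),(318,128))])
B=ray("wrist",316,231,.052);C=ray("wrist",362.5,69,.003);print(pix("side",B),pix("scene",B),pix("side",C),pix("scene",C))
print("tip px",pix("wrist",robot.read_state()["tool_pos"]-[0,0,.014]))
```

```text
btn [ 0.5677 -0.3754  0.052 ]
card [ 0.6144 -0.2188  0.003 ] [array([ 0.5605, -0.1754]), array([ 0.6605, -0.1676]), array([ 0.6692, -0.2674]), array([ 0.5694, -0.2755])]
[429.2188 355.7333] [256.6732 166.3386] [382.2105 298.2335] [271.8285 222.2904]
tip px [318.2045 295.4483]
```

Call:
carry_out:
  commands:
    - [[-0.4,-0.1,3,0],[-0.4,-0.1,3,0],[0,0,3,0],[0,0,3,0],[0,0,2,0],[0,0,1,0],[0,0,0,0],[0,0,0,0]]

```text
t: 1.95
tool_pos: [0.5686, -0.3771, 0.0834]
orientation: [2.22, 2.223, 0.0]
force: [-0.0, -0.3, 0.6]
opening: 0.0005
```

Run:
```python
from h import *
import cv2
a=robot.read_camera("side")[300:420,360:500,::-1];b=robot.read_camera("wrist")[150:330,200:420,::-1]
cv2.imwrite("pics/p1.png",cv2.resize(a,None,fx=4,fy=4));cv2.imwrite("pics/p1w.png",cv2.resize(b,None,fx=3,fy=3))
s=robot.read_state();print(s["t"],s["tool_pos"],s["opening"],s["force"])
```

```text
2.05 [ 0.56950043 -0.37843161  0.08535232] 0.0004593362753767829 [-0.44930592 -0.09600987 -0.42041618]
```

View pics/p1.png

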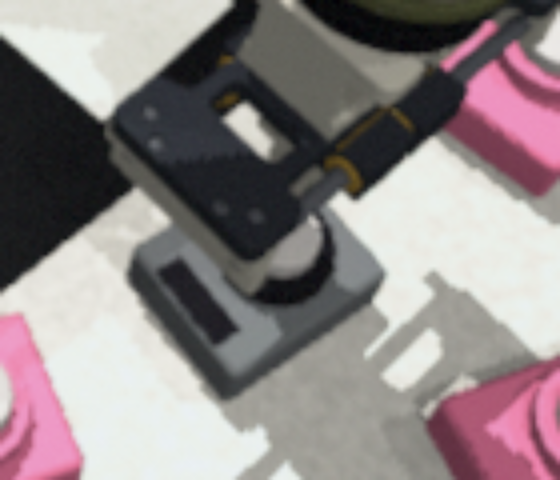

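View pics/p1w.png

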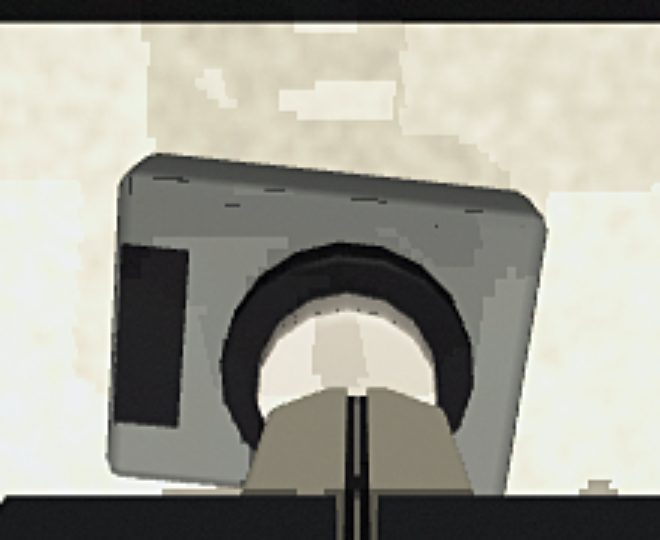

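Both crops show the shut fingertips over the white button. Now I press.

Call:
carry_out:
  commands:
    - [[0,0,1,0],[0,0,0.5,0],[0,0,0.3,0],[0,0,0.2,0],[0,0,0.1,0],[0,0,0.1,0],[0,0,0,0]]

```text
t: 2.63
tool_pos: [0.5681, -0.3781, 0.0609]
orientation: [2.221, 2.221, 0.0]
force: [-1.5, 1.4, 4.6]
opening: 0.0004
```

Call:
carry_out:
  commands:
    - [[0,0,0.1,0],[0,0,0,0],[0,0,0,0]]

```text
t: 2.88
tool_pos: [0.5681, -0.3781, 0.0603]
orientation: [2.221, 2.221, -0.0]
force: [-2.0, 2.0, 7.0]
opening: 0.0009
```

The force is 7 N, so the button is fully down. Next I rise and go over to the round block at height.

Call:
carry_out:
  commands:
    - [[0,0,-2,0],[0,0,-4,0],[0,0,-4,0],[0,0,-4,0],[3.8,-1.1,0,0],[3.8,-1.1,0,0],[3.8,-1.1,0,0],[3.8,-1.1,0,0],[3.8,-1.1,0,0],[3.8,-1.1,0,0],[3.8,-1.1,0,0],[3.8,-1.1,0,0],[3.8,-1.1,0,0],[3.8,-1.1,0,0],[0,0,0,0],[0,0,0,0]]

```text
t: 4.22
tool_pos: [0.4575, 0.0038, 0.1995]
orientation: [2.217, 2.226, 0.0]
force: [0.7, 0.3, -0.8]
opening: 0.0001
```

Run:
```python
from h import *
import cv2
cv2.imwrite("pics/w2.png",robot.read_camera("wrist")[:,:,::-1])
cv2.imwrite("pics/s2.png",robot.read_camera("side")[:,:,::-1])
s=robot.read_state();print(s["t"],s["tool_pos"],s["opening"],s["force"])
K=np.array([.456,.003,.0475]);print(pix("wrist",K))
```

```text
4.3167 [0.45812131 0.00165877 0.1995666 ] 0.0006236338666728555 [-0.10830008  0.03516036 -0.37593073]
[316.00600825 229.98290283]
```

View pics/w2.png

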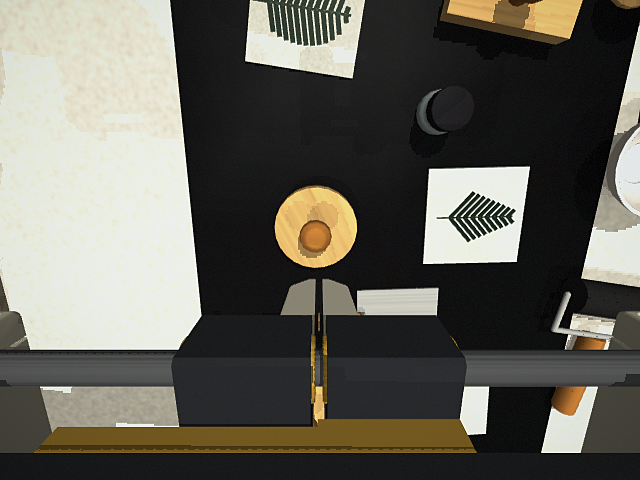

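View pics/s2.png

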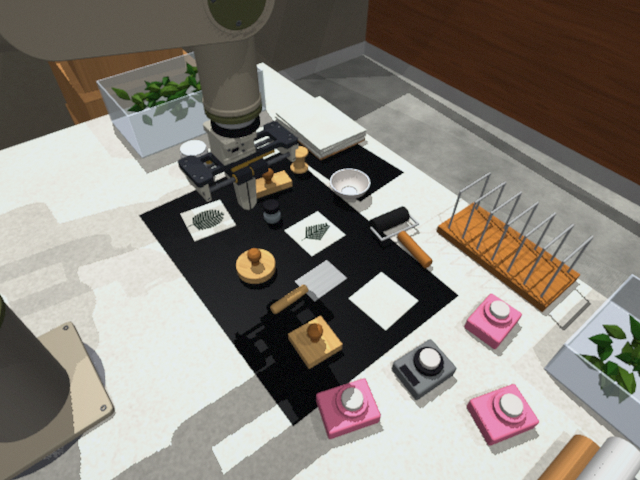

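The wrist picture shows the round block with its knob at (315,236), about 5 mm short of the predicted row. The side picture shows the bare card, now unshadowed, at (384,300). I correct by 3 mm and descend to put the fingertips about 30 mm above the knob.

Call:
carry_out:
  commands:
    - [[-0.3,-0.1,2,0],[0,0,2,0],[0,0,2,0],[0,0,2,0],[0,0,1.4,0],[0,0,0,0],[0,0,0,0],[0,0,0,0],[0,0,0,0],[0,0,0,0],[0,0,0,0],[0,0,0,0],[0,0,0,0],[0,0,0,0],[0,0,0,0],[0,0,0,0],[0,0,0,0],[0,0,0,0],[0,0,0,0],[0,0,0,0]]

```text
t: 5.98
tool_pos: [0.457, -0.001, 0.1056]
orientation: [-2.221, -2.221, 0.0]
force: [0.5, 0.5, 0.2]
opening: 0.0008
```

Run:
```python
from h import *
import cv2
a=cv2.resize(robot.read_camera("side")[180:310,190:330,::-1],None,fx=4,fy=4);b=robot.read_camera("wrist")[:,:,::-1]
cv2.imwrite("pics/k1.png",a);cv2.imwrite("pics/k1w.png",b)
s=robot.read_state();print(s["t"],s["tool_pos"],s["force"])
```

```text
6.0833 [ 0.45698965 -0.00097424  0.10560624] [ 0.20813574  0.43553022 -0.15999709]
```

View pics/k1.png

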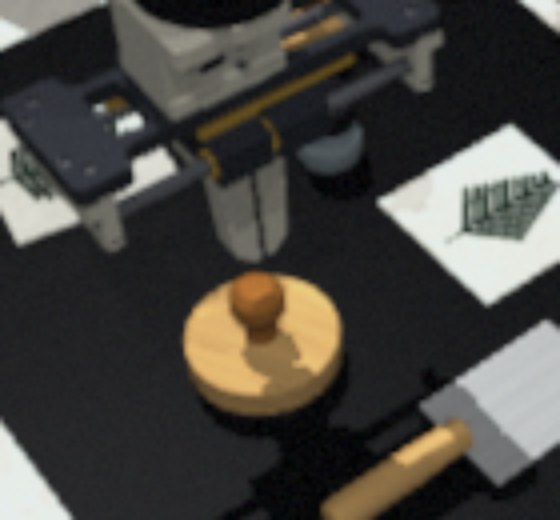

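View pics/k1w.png

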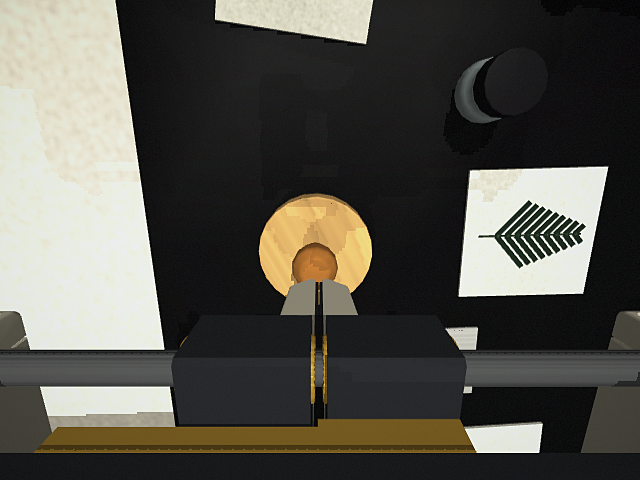

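Both views show the shut fingertips about 3 cm above the round block's knob with no contact. I hold a bit longer, then rise and travel to the bare card.

Call:
carry_out:
  commands:
    - [[0,0,0,0],[0,0,0,0],[0,0,0,0],[0,0,0,0],[0,0,0,0],[0,0,0,0],[0,0,0,0],[0,0,0,0],[0,0,0,0],[0,0,0,0],[0,0,0,0],[0,0,0,0],[0,0,0,0],[0,0,0,0]]

```text
t: 7.25
tool_pos: [0.457, -0.001, 0.1056]
orientation: [-2.221, -2.221, 0.0]
force: [0.6, 0.9, -0.4]
opening: 0.0005
```

Call:
carry_out:
  commands:
    - [[0,0,-3,0],[0,0,-3.4,0],[0,0,-3,0],[-2.2,1.6,0,0],[-2.2,1.6,0,0],[-2.2,1.6,0,0],[-2.2,1.6,0,0],[-2.2,1.6,0,0],[-2.2,1.6,0,0],[-2.2,1.6,0,0],[-2.2,1.6,0,0],[-2.2,1.6,0,0],[-2.2,1.4,0,0],[0,0,0,0],[0,0,0,0]]

```text
t: 8.5
tool_pos: [0.615, -0.2219, 0.1986]
orientation: [-2.222, -2.219, 0.001]
force: [-0.5, 0.4, 0.8]
opening: 0.0009
```

Run:
```python
from h import *
import cv2
print(pix("wrist",np.array([.6145,-.2205,.003])))
cv2.imwrite("pics/w3.png",robot.read_camera("wrist")[:,:,::-1])
s=robot.read_state();print(s["t"],s["tool_pos"],s["force"])
```

```text
[318.19171094 219.99392944]
8.55 [ 0.61470909 -0.22096823  0.19893754] [-0.00600384  0.19764238  0.7250429 ]
```

View pics/w3.png

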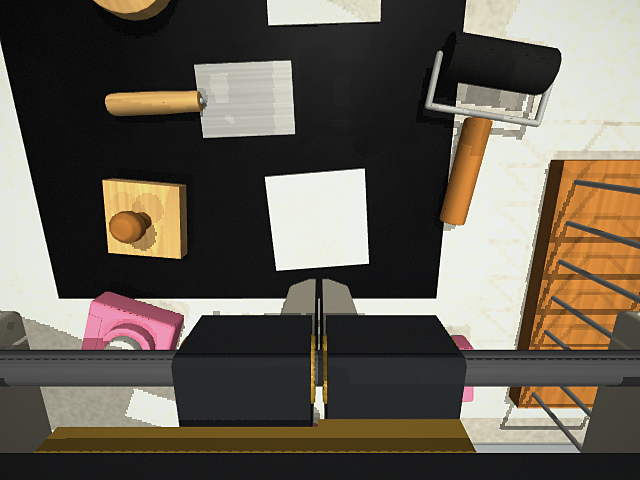

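The card is clean white with its middle at (317,220), against a predicted (318,220). I descend 15.2 cm, which leaves the tips about 30 mm above it.

Call:
carry_out:
  commands:
    - [[0,0,3,0],[0,0,3,0],[0,0,3,0],[0,0,2.5,0],[0,0,2,0],[0,0,1.2,0],[0,0,0.5,0],[0,0,0,0],[0,0,0,0],[0,0,0,0],[0,0,0,0],[0,0,0,0],[0,0,0,0],[0,0,0,0],[0,0,0,0],[0,0,0,0],[0,0,0,0],[0,0,0,0],[0,0,0,0],[0,0,0,0]]

```text
t: 10.22
tool_pos: [0.615, -0.221, 0.0476]
orientation: [-2.221, -2.221, 0.0]
force: [0.2, 0.0, 0.7]
opening: 0.0005
```

Run:
```python
from h import *
import cv2
cv2.imwrite("pics/s4.png",robot.read_camera("side")[:,:,::-1])
s=robot.read_state();print(s["t"],s["tool_pos"],s["force"])
```

```text
10.2667 [ 0.61496279 -0.22094621  0.04754204] [ 1.67578426 -0.50315088 -0.10962016]
```

View pics/s4.png

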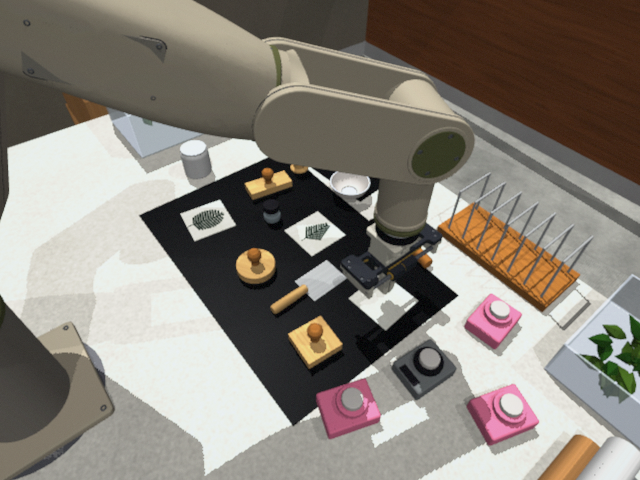

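The side picture shows the gripper over the bare card at about (385,290). The blocks, knife and button (430,360) look unmoved from the first picture.

```bash
python3 -c "
from plant import robot
print(robot.close_job())"
```

```text
the job is handed in; nothing more can be done
None
```

I pressed the button of the grey call box, pointed at the round block, and finished pointing at the bare card. The job was handed in at about 10.3 s of the 48 s allowed; no verdict was reported.

- **Button:** it was pressed to 7 N, above the 5 N at which it is fully down. The later pictures show it released.
- **Round block:** I held still for over 2 s with the fingertips about 30 mm above the knob. The pictures showed no contact.
- **Bare card:** I stopped with the fingertips about 30 mm above its middle. The measured TCP was (0.615, -0.221), against a card middle of (0.6145, -0.2205).
- **Other objects:** what the last side picture shows of the blocks and other objects looks where it was at the start; the arm hid part of that view.

**Checks that disagreed:** the scene and side cameras differed by up to 14 mm on the button, which I settled with the wrist camera. The knob showed about 5 mm off its predicted place in the wrist picture, so I corrected by 3 mm. The last force reading over the card was 1.7 N sideways. The reading just before it was 0.2 N, so I put this down to sensor noise, but I did not check it further.

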